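# Shift the board feeder into third speed

### The job

Put the board feeder into third speed: push its gear lever with your fingertips back out of wherever it sits in the left-hand lane of the H gate, across the middle passage, and then forward (away from you) until it is fully home in the third slot, the one at the far end of the right-hand lane. Push only: do not pinch the lever between the fingers. Leave the glue bottle, the wood offcut and the screwdriver where they lie, and finish clear of the lever.

Things in the scene. Friction and masses are not known exactly. Their poses are not given: they have to be found in the camera images.
- feeder: Board feeder, fixed: grey gearbox 200 (x) x 180 (y) mm, 88 mm high, motor beyond it to x = +285 mm (under 125 mm high), rubber roller on the right out to y = -164 mm (107 mm high), bed board under it to y = -172 mm. Origin: middle of the underside, on the table. +x points forward (away from the robot), +y left, -y right; turned up to 0.45 rad.
- lever_across (a joint): Sideways tilt of the gear lever (rad) about the feeder's x axis through the pivot, positive to the right: stops at -0.33 (left lane) and +0.33 (right lane). Can change lanes only while lever_fore is within about 0.05 of 0. Held by friction (0.4 N m, 2.6 N at mid-grip), no spring: it stays where it is left. Starts in the left lane, -0.33 to -0.31.
- lever_fore (a joint): Fore-aft tilt of the lever (rad), positive forward (+x): stops at -0.33 and +0.33; 0 is the crossing passage. Same friction, no spring. Starts anywhere in -0.30 to +0.30. With tilts a (across) and b (fore), a point r up the lever from the pivot lies at r*(sin b, -sin a cos b, cos a cos b) from it in feeder axes.
- lever_pivot (a point): Pivot of the lever, inside the gearbox on its centre line, 35 mm above the table; fixed to the feeder.
- gate_center (a point): Middle of the H opening in the steel gate plate (130 x 130 mm, top 111 mm above the table). Two lanes 18 mm wide along the feeder's x, centred at y = +23.5 and -23.5 mm, x = -32 to +32 mm, joined at x = 0 by a 20 mm wide passage. Slots: 1st far left, 2nd near left, 3rd far right, 4th near right; as many small studs sit past each slot's end.
- slot_3_end (a point): Where the lever's steel stem stands in the top face of the gate plate when it is fully home in the third slot (to about 3 mm).
- grip_mid (a point): Middle of the lever's black grip, on its axis, 155 mm from the pivot. The grip is about 37 mm across and 80 mm long (115 to 195 mm from the pivot); its four sides (far, near, left, right) act as flat faces 20 mm wide, 18.5 mm from the axis. Below it a 12 mm steel stem enters the gate. This point travels about 50 mm from the middle to a lane or to a slot's end.
- grip_top (a point): Centre of the grip's top end, on the lever axis, 195 mm from the pivot (about 230 mm above the table when upright).
- side_far: Far side (feeder +x) of the lever's grip and stem, moving with it. Origin at the lever pivot, not on the side itself. A push loads one side or two neighbouring ones; a pinch loads opposite sides at once.
- side_near: Near side (feeder -x) of the lever's grip and stem; origin at the pivot.
- side_left: Left side (feeder +y) of the lever's grip and stem; origin at the pivot.
- side_right: Right side (feeder -y) of the lever's grip and stem; origin at the pivot.
- glue_bottle: Bystander: white bottle with an orange cap, 56 mm in diameter, 150 mm high, standing left of the feeder; origin at the centre of its underside.
- offcut: Bystander: wooden block 45 x 90 x 35 mm lying between robot and feeder, to the left; origin at the centre of its underside.
- screwdriver: Bystander: screwdriver with a red handle, about 200 mm long, lying right of the feeder; origin near its middle, on the underside, x along it.

How it is judged (in metres and radians):
On the way, in this order (a step that is already met when the one before it is completed fails the run):
1. the lever has been pushed across the middle passage into the right-hand lane (across tilt over 0.26, fore tilt within 0.15 of the middle) (value of joint lever_across above 0.26 rad and value of joint lever_fore between -0.15 and 0.15 rad), for 0.05 s.
2. the lever is forward in the third slot (value of joint lever_across above 0.24 rad and value of joint lever_fore above 0.28 rad), for 0.1 s.
At the end, for the whole second after the job is handed in: The lever rests in the third slot: across tilt over 0.24 rad and fore tilt over 0.28 rad (within 0.05 rad, about 8 mm at the grip, of its stop), at rest; the bottle, offcut and screwdriver lie still within 30 mm of where they started (all of step 2 and value of joint lever_fore below 0.36 rad and velocity of joint lever_fore between -0.02 and 0.02 rad/s and velocity of joint lever_across between -0.02 and 0.02 rad/s and linear speed of each of glue_bottle, offcut, screwdriver below 0.02 m/s and distance of each of glue_bottle, offcut, screwdriver from where it was at the start of the episode below 0.03 m); the robot touches nothing.
It fails at once if the lever is pinched: opposite sides of it are pressed by the fingers at once (over 0.5 N each) (contact force between each of side_far, side_near and the fingers above 0.5 N or contact force between each of side_left, side_right and the fingers above 0.5 N).
It fails at once if a bystander is moved more than 30 mm, lifted or carried (distance of any of glue_bottle, offcut, screwdriver from where it was at the start of the episode above 0.03 m).
It fails at once if the glue bottle is tipped over (angle between glue_bottle's own z axis and vertical above 0.5 rad).
It also fails if it takes over 53 s, if anything falls off the work surface, if the arm or the gripper's body presses on something with over 40 N, if the wrist force passes 120 N, or if a joint passes its speed limit or range.

### The arm

A 6-joint arm with a two-finger parallel gripper is mounted at the origin on the work surface. World frame = base frame: x ahead of the robot, y to its left, z up, the work surface at z = 0. Lengths are in m, angles in degrees, forces in N, time in s.
With the tool pointing down it reaches from about 0.3 to 0.75 m from the base axis. Payload 8.5 kg.
Tool frame: the origin (TCP) lies at the very end of the fingers, on their centre line; the grasp point (between the pads) lies 19 mm behind it; z points along the fingers, y is the direction in which the jaws open and shut (so a half turn about z gives the same grasp; the last joint's range is limited). The gripper opens to 85 mm and grips with 20 to 120 N. Pads are 22 mm wide; open, the fingers measure 114 mm over their backs; the gripper's body (76 mm by 85 mm) begins 54 mm behind the grasp point. The pads swing forward as they close: fully open they stand 13 mm farther back than shut.
Start: joints at [-89.628, 21.807, 74.336, -0, 83.858, -12.336], TCP at [0.121, -0.537, 0.231] pointing down, gripper open.
Joint ranges: [-178.18, 178.18], [-50.72, 133.34], [12.68, 142.11], [-81.47, 261.47], [9.98, 163.14], [-165.26, 165.26]. Speed limits (degrees/s): [136.94, 136.94, 180, 180, 180, 180].

### API

Orientations are given as a 3x3 rotation matrix whose columns are the frame's x, y, z axes.
In Python, from rig import env, vision, close_job, spotter gives the robot as it stands. The module is installed in compiled form; this text tells all that it offers.
- The arm moves only by the tool jog_arm, never from a script. Its argument "plan" is a list that holds one entry, the list of rows, each a list of 6 numbers: the shift along the tool's x, y, z in units of 40 mm (1.0 is 40 mm), then the turn, a rotation vector about the tool's x, y, z in units of 0.15 rad (1.0 is 0.15 rad). A call has 1 to 10 rows; each row shifts and turns the commanded pose from where the row before left it, along the tool's axes as they then stand; what a row does not reach is not made up. A row lasts 1/10 s, in which the tool goes at most 50 mm and 8.59 degrees, less where a joint would pass 70% of its speed; a pose out of reach is approached as far as the arm can. A call with a number of a shift or a turn outside -1 to 1 is refused whole. A call with a gripper value outside its range is refused whole. "grip" is the opening, from -1 (shut) to 1 (fully open), set as the call begins (left out, the last holds). The fingers move at their own pace and stop on an object; "squeeze" is the grip in N (left out, the last holds). Time passes only in rows, so rows that do not move let the fingers close. It gives the time, the measured TCP pose, the force and the opening at its end, in the units of the state.
- env.observe(): the state, without advancing time (a new reading comes with each control period).
- vision.get_image(name): name is "scene" or "top" or "wrist"; returns (picture, depth): 480x640x3 uint8, red, green, blue; 480x640 float32, m along the optical axis (not along the pixel's ray), 0 where there is no reading.
- vision.camera_info(name): a dict with "fx", "fy", "cx", "cy" (pixels), "rvec" (rotation vector, rad) and "tvec" (3), from world to camera coordinates, as OpenCV has them. Camera axes: x right, y down, z forward; pixel columns grow to the right and rows downward; lengths in m; the calibration is good to about 2 mm. The wrist camera is an equidistant fisheye: a pixel r from the principal point sees the ray r / f radians off the axis. A picture is of the moment at which its call begins: read the wrist's pose just before it. camera_info takes no time and is no camera call; for the wrist camera it gives the pose at the moment of the call.
- close_job(): hands the job in, once; it reports no verdict.
Trained networks look in the newest picture that a camera, given by its name, has taken for a name from the list of things; names that differ only in an ending like _2 or _b are one class to them, and where a whole thing is asked for, a point or a joint stands for the part that bears it (a point fixed in the world has none). Each returns a list of dicts, best first, with "score" (0 to 1); they miss things now and then, are a little off and sometimes report something else, mostly with a low value. They report only what shows in the picture. A call takes as long as a camera call.
- spotter.trace(camera, query): "pixels" (480x640 bool, what is visible of it) and "rect" ([left, top, right, bottom] in pixels, round what is visible of it).
The state is a dict: "time_s": time; "q": joint angles; "qvel": joint speeds; "joint_efforts": joint torques, N m; "position": TCP position; "tool_rot": TCP orientation; "ft_force": force on the tool from outside, world axes, zero at the start; "wrist_torque": the same for the moment, N m; "grip_width": finger opening in m.
Only numpy, scipy, OpenCV 4.12 (cv2) and the standard library are available. Lean on these libraries where they do the work, as an engineer would, in place of code of your own. Each camera call takes 0.05 s, during which the arm holds its last target.

## Working session

There is one attempt and no reset: what is moved stays moved. The work goes in short steps, Python scripts to look and compute and a tool call to move; the robot and the scene stay as the last step left them, time stands still between calls to the robot, and variables do not carry over. Pictures are saved under pics/ and viewed, and the job is handed in when it is done.

Besides the shell and the picture viewer there is one more tool, called after "Emit:" by a JSON object that holds its "op" and its "data". jog_arm: Moves the arm, as the interface text tells. Its arguments: {"type":"object","properties":{"plan":{"type":"array"},"grip":{"type":"number"},"squeeze":{"type":"number"}},"required":["plan"]}

```bash
mkdir -p pics; cat > h.py <<'E'
import numpy as np, cv2
from rig import env, vision, close_job, spotter
def cam(n):
    c=vision.camera_info(n); R=cv2.Rodrigues(np.array(c['rvec'],float))[0]; return c,R,np.array(c['tvec'],float).ravel()
def pts(n,d):
    c,R,t=cam(n); v,u=np.mgrid[0:480,0:640]
    P=np.stack([(u-c['cx'])/c['fx']*d,(v-c['cy'])/c['fy']*d,d],-1)
    return (P-t)@R
def proj(n,p):
    c,R,t=cam(n); q=np.atleast_2d(p)@R.T+t
    return np.stack([q[:,0]/q[:,2]*c['fx']+c['cx'],q[:,1]/q[:,2]*c['fy']+c['cy']],-1)
def save(n,im): cv2.imwrite('pics/'+n+'.png',im[...,::-1])
E
python3 - <<'E'
from h import *
np.set_printoptions(precision=4,suppress=True)
s=env.observe();print(s['time_s'],s['position'],s['tool_rot'],s['grip_width'])
for n in('scene','top'):
    im,d=vision.get_image(n);save(n+'0',im);np.savez('d_'+n,im=im,d=d)
    c,R,t=cam(n);print(n,-R.T@t,R[2])
    for q in('feeder','lever_fore','glue_bottle','offcut','screwdriver'):
        r=spotter.trace(n,q)
        if r:
            m=r[0]['pixels']&(d>0);P=pts(n,d)[m];print(q,r[0]['score'],r[0]['rect'],m.sum(),np.median(P,0),np.percentile(P,2,0),np.percentile(P,98,0))
            np.save(f'm_{n}_{q}',r[0]['pixels'])
        else:print(q,None)
E
```

```text
0.0 [ 0.121  -0.5362  0.2307] [[ 0.9755  0.22   -0.    ]
 [ 0.22   -0.9755  0.0015]
 [ 0.0003 -0.0015 -1.    ]] 0.08521897936023248
scene [1.0538 0.6459 0.8986] [-0.4534 -0.5673 -0.6875]
feeder None
lever_fore 0.95 [274.7, 198.9, 293.4, 240.5] 571 [ 0.5984 -0.0368  0.1973] [ 0.4508 -0.2643  0.0036] [ 0.6104 -0.0216  0.2217]
glue_bottle 0.56 [271.3, 270.4, 301.3, 338.0] 1327 [0.674  0.0736 0.0854] [0.6482 0.0483 0.0106] [0.6909 0.0866 0.1508]
offcut 0.68 [337.3, 228.0, 374.8, 267.0] 920 [0.428  0.0002 0.0328] [ 0.3968 -0.0534  0.0008] [0.4461 0.0376 0.0378]
screwdriver 0.82 [223.2, 175.2, 292.9, 204.1] 332 [ 0.4187 -0.3227  0.0207] [ 0.3716 -0.3477  0.0061] [ 0.5545 -0.3114  0.0276]
top [0.3107 0.0391 1.3327] [ 0.2053 -0.022  -0.9784]
feeder 0.59 [306.2, 108.8, 438.0, 307.5] 15681 [ 0.5897 -0.1436  0.0909] [ 0.4215 -0.276   0.0063] [ 0.8362 -0.0001  0.1926]
lever_fore 0.75 [326.6, 202.7, 356.0, 231.1] 414 [ 0.5862 -0.0477  0.2118] [ 0.5737 -0.0786  0.109 ] [ 0.608  -0.0259  0.2237]
glue_bottle 0.74 [271.2, 187.8, 298.5, 220.7] 676 [0.6516 0.0558 0.0998] [0.6359 0.0312 0.0043] [0.6859 0.0815 0.1517]
offcut 0.57 [310.0, 298.6, 346.1, 320.7] 832 [ 0.4182 -0.0116  0.0342] [ 0.3945 -0.0549  0.0165] [0.4431 0.0315 0.0398]
screwdriver 0.87 [458.6, 226.8, 471.3, 312.8] 553 [ 0.4226 -0.3314  0.0216] [ 0.3705 -0.3496  0.0106] [ 0.5542 -0.3162  0.0296]
```

```bash
python3 - <<'E'
import cv2,numpy as np
for n,(a,b,c,e) in {'scene':(150,130,400,350),'top':(250,90,490,330)}.items():
    im=np.load(f'd_{n}.npz')['im'][b:e,a:c]; cv2.imwrite(f'pics/{n}0c.png',cv2.resize(im,None,fx=2.5,fy=2.5,interpolation=cv2.INTER_CUBIC)[...,::-1])
E
```

```text
(no output)
```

View pics/scene0c.png

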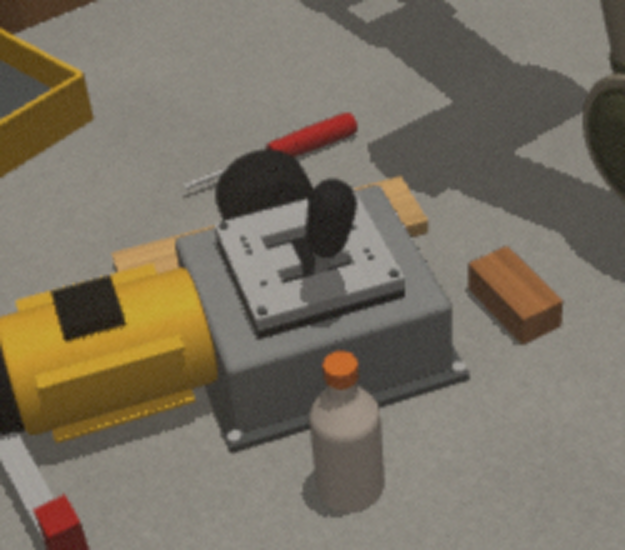

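View pics/top0c.png

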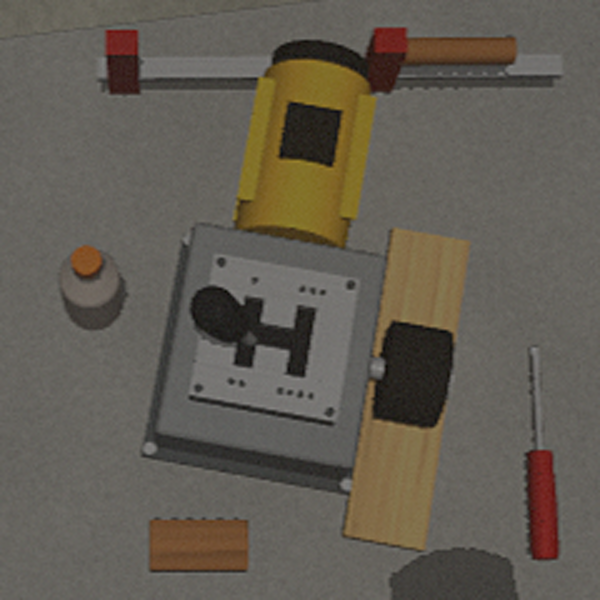

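The top crop shows the plate at about (275,340), with the grip leaning left over the left lane near the passage. I'll fit the plate pose and the lever axis next.

```bash
python3 - <<'E'
from h import *
from scipy.optimize import least_squares
np.set_printoptions(precision=4,suppress=True)
D={n:np.load(f'd_{n}.npz') for n in('top','scene')}
res={}
for n in D:
    P=pts(n,D[n]['d']);im=D[n]['im'].astype(int)
    m=np.load(f'm_{n}_lever_fore.npy')
    c0=np.array([.585,-.09])
    near=np.hypot(P[...,0]-.59,P[...,1]+.1)<.13
    zz=P[...,2][near&(P[...,2]>.08)&(P[...,2]<.13)];print(n,np.histogram(zz,np.arange(.08,.131,.003)))
    pl=near&(abs(P[...,2]-.111)<.006)&(im.mean(-1)>60)
    cnt=cv2.morphologyEx(pl.astype(np.uint8),cv2.MORPH_OPEN,np.ones((3,3)))
    k,lab,st,_=cv2.connectedComponentsWithStats(cnt);b=1+np.argmax(st[1:,4])
    Q=P[lab==b];r=cv2.minAreaRect((Q[:,:2]*1000).astype(np.float32));print('plate',r,Q[:,2].mean())
    # gearbox top
    g=np.hypot(P[...,0]-.59,P[...,1]+.1)<.17
    g&=(P[...,2]>.082)&(P[...,2]<.117)&(abs(im[...,0]-im[...,2])<25)
    cnt=cv2.morphologyEx(g.astype(np.uint8),cv2.MORPH_OPEN,np.ones((3,3)))
    k,lab,st,_=cv2.connectedComponentsWithStats(cnt);b=1+np.argmax(st[1:,4])
    r=cv2.minAreaRect((P[lab==b][:,:2]*1000).astype(np.float32));print('box',r)
E
```

```text
top (array([ 210,  841, 1532,  853,  250,  311,  280,  220,  322,  971, 1273,
        497,   66,    3,    2,    0]), array([0.08 , 0.083, 0.086, 0.089, 0.092, 0.095, 0.098, 0.101, 0.104,
       0.107, 0.11 , 0.113, 0.116, 0.119, 0.122, 0.125, 0.128]))
plate ((585.099609375, -99.1890869140625), (129.8858642578125, 131.26528930664062), 72.16118621826172) 0.1108805710678873
box ((584.8939819335938, -98.74002075195312), (179.181640625, 201.0447998046875), 72.17101287841797)
scene (array([ 181,  530, 1421,  499,  156,  193,  250,  230,  272,  710, 1201,
        140,    8,    2,    4,    2]), array([0.08 , 0.083, 0.086, 0.089, 0.092, 0.095, 0.098, 0.101, 0.104,
       0.107, 0.11 , 0.113, 0.116, 0.119, 0.122, 0.125, 0.128]))
plate ((583.6953735351562, -96.72264099121094), (135.0083770751953, 131.9020233154297), 71.70310974121094) 0.11053646046796455
box ((573.3768920898438, -130.3768310546875), (254.79296875, 199.33082580566406), 71.93939971923828)
```

```bash
cat >> h.py <<'E'
C=np.array([.5848,-.0985,0]);YAW=np.radians(-17.85)
RF=np.array([[np.cos(YAW),-np.sin(YAW),0],[np.sin(YAW),np.cos(YAW),0],[0,0,1]])
def F2W(p): return np.atleast_2d(p)@RF.T+C
def W2F(p): return (np.atleast_2d(p)-C)@RF
def lev(a,b,r): return np.array([0,0,.035])+np.outer(np.atleast_1d(r),[np.sin(b),-np.sin(a)*np.cos(b),np.cos(a)*np.cos(b)])
def fit(n,d,m):
    from scipy.optimize import least_squares
    P=W2F(pts(n,d)[m&(d>0)]);P=P[(P[:,2]>.125)&(P[:,2]<.25)&(np.hypot(P[:,0],P[:,1])<.11)]-[0,0,.035]
    c,R,t=cam(n)
    def f(x):
        u=(lev(x[0],x[1],1)-[0,0,.035])[0]; s=P@u
        dd=np.linalg.norm(P-np.outer(np.clip(s,.1335,.1765),u),axis=1)-.0185
        return dd
    best=None
    for a0 in(-.3,0,.3):
      for b0 in(-.25,0,.25):
        r=least_squares(f,[a0,b0],loss='soft_l1',f_scale=.002)
        if best is None or r.cost<best.cost:best=r
    return best.x,np.sqrt(np.median(best.fun**2)),len(P)
E
python3 - <<'E'
from h import *
np.set_printoptions(precision=4,suppress=True)
for n in('top','scene'):
    D=np.load(f'd_{n}.npz');im=D['im'].copy()
    x=fit(n,D['d'],np.load(f'm_{n}_lever_fore.npy'));print(n,x)
    big=cv2.resize(im,None,fx=3,fy=3)
    def dot(p,col):
        for q in proj(n,F2W(p)):cv2.circle(big,tuple(int(v) for v in (q*3+1)),2,col,-1)
    L=np.linspace(-.065,.065,20)
    for s in(-.065,.065):
        dot([[l,s,.111] for l in L],(255,0,0));dot([[s,l,.111] for l in L],(255,0,0))
    for y in(.0235,-.0235): dot([[v,y,.111] for v in np.linspace(-.032,.032,9)],(0,255,0))
    dot(lev(*x[0],np.linspace(.08,.195,10)),(0,255,255))
    q=proj(n,F2W([0,0,.111]))[0]*3
    u,v=int(q[0]),int(q[1]);save(n+'_ov',big[max(v-250,0):v+250,u-300:u+300])
E
```

```text
top (array([-0.3191, -0.0526]), np.float64(0.0012445364366482949), 386)
scene (array([-0.3299, -0.0613]), np.float64(0.0012489582637893826), 518)
```

View pics/top_ov.png

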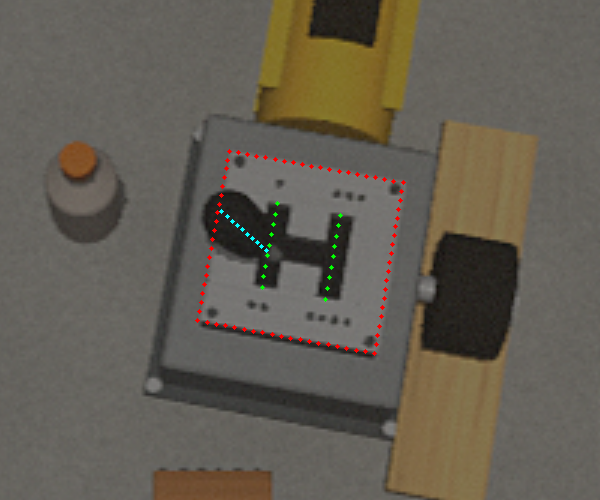

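View pics/scene_ov.png

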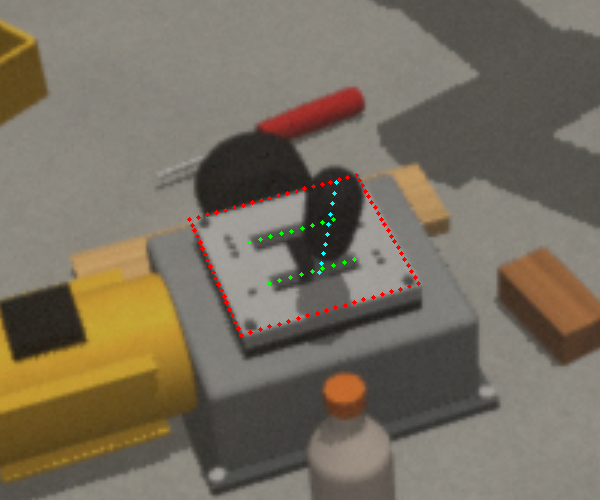

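The overlay fits: the plate outline and lanes line up, and the lever is at a≈-0.325, b≈-0.057. It needs a small push forward first. I'll turn the tool to the feeder axes, close the fingers and raise it.

Emit:
{"op": "jog_arm", "data": {"plan": [[[0,0,-0.25,0,0,0.89],[0,0,-0.25,0,0,0.89],[0,0,-0.25,0,0,0.89],[0,0,-0.25,0,0,0.89],[0,0,0,0,0,0],[0,0,0,0,0,0]]], "grip": -1, "squeeze": 20}}

```text
time_s: 1.2
position: [0.121, -0.5364, 0.271]
tool_rot: [[0.953, -0.304, -0.0], [-0.304, -0.953, 0.0], [-0.0, -0.0, -1.0]]
ft_force: [-0.5, -0.1, -0.5]
grip_width: 0.0004
```

```bash
cat >> h.py <<'E'
def st():
    s=env.observe();print(s['time_s'],'F',np.round(W2F(s['position'])[0],4),'force F',np.round(RF.T@np.array(s['ft_force']),2),'w',round(s['grip_width'],4),'toolF',np.round(RF.T@np.array(s['tool_rot']),3).tolist())
E
python3 -c "
from h import *
st()"
```

```text
1.2 F [-0.3073 -0.559   0.271 ] force F [-0.49 -0.24 -0.47] w 0.0004 toolF [[1.0, 0.003, -0.0], [0.003, -1.0, 0.0], [-0.0, -0.0, -1.0]]
```

Emit:
{"op": "jog_arm", "data": {"plan": [[[0.3,-0.76,0,0,0,0],[0.3,-0.76,0,0,0,0],[0.3,-0.76,0,0,0,0],[0.3,-0.76,0,0,0,0],[0.3,-0.76,0,0,0,0],[0.3,-0.76,0,0,0,0],[0.3,-0.76,0,0,0,0],[0.3,-0.76,0,0,0,0],[0.3,-0.76,0,0,0,0],[0.3,-0.76,0,0,0,0]]]}}

```text
time_s: 2.2
position: [0.3291, -0.2827, 0.2707]
tool_rot: [[0.953, -0.304, -0.001], [-0.304, -0.953, 0.001], [-0.001, -0.001, -1.0]]
ft_force: [0.9, -0.0, -0.1]
grip_width: 0.0
```

```bash
python3 -c "
from h import *
st()"
```

```text
2.2 F [-0.1869 -0.2537  0.2707] force F [ 0.85  0.26 -0.09] w 0.0 toolF [[1.0, 0.002, -0.001], [0.002, -1.0, 0.001], [-0.001, -0.001, -1.0]]
```

Emit:
{"op": "jog_arm", "data": {"plan": [[[0.29,-0.84,0,0,0,0],[0.29,-0.84,0,0,0,0],[0.29,-0.84,0,0,0,0],[0.29,-0.84,0,0,0,0],[0.29,-0.84,0,0,0,0],[0.29,-0.84,0,0,0,0],[0.29,-0.84,0,0,0,0],[0.29,-0.84,0,0,0,0],[0.29,-0.84,0,0,0,0],[0,0,0,0,0,0]]]}}

```text
time_s: 3.2
position: [0.522, -0.0255, 0.2702]
tool_rot: [[0.954, -0.301, -0.001], [-0.301, -0.954, 0.001], [-0.001, -0.001, -1.0]]
ft_force: [-0.1, -0.1, -0.0]
grip_width: -0.0
```

Emit:
{"op": "jog_arm", "data": {"plan": [[[0.1,0,-0.0,0,0,0],[0,0,0.7,0,0,0],[0,0,0.7,0,0,0],[0,0,0.7,0,0,0],[0,0,0,0,0,0],[0,0,0,0,0,0]]]}}

```text
time_s: 3.8
position: [0.5247, -0.0304, 0.188]
tool_rot: [[0.952, -0.307, 0.0], [-0.307, -0.952, -0.0], [0.0, 0.0, -1.0]]
ft_force: [0.6, -0.1, 0.3]
grip_width: -0.0001
```

```bash
python3 - <<'E'
from h import *
st()
im,d=vision.get_image('scene');save('s1',cv2.resize(im[130:350,150:450],None,fx=2.5,fy=2.5))
im,d=vision.get_image('wrist');save('w1',im)
st()
E
```

```text
3.8 F [-0.0781  0.0464  0.188 ] force F [0.64 0.09 0.3 ] w -0.0001 toolF [[1.0, -0.001, 0.0], [-0.001, -1.0, -0.0], [0.0, 0.0, -1.0]]
3.9 F [-0.0776  0.0467  0.1889] force F [-0.37  0.09  1.19] w 0.0 toolF [[1.0, -0.001, 0.003], [-0.001, -1.0, 0.0], [0.003, -0.0, -1.0]]
```

View pics/s1.png

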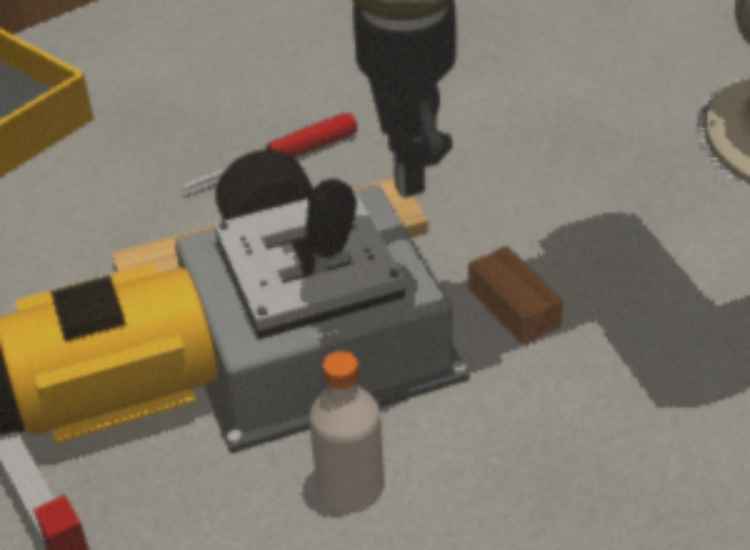

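View pics/w1.png

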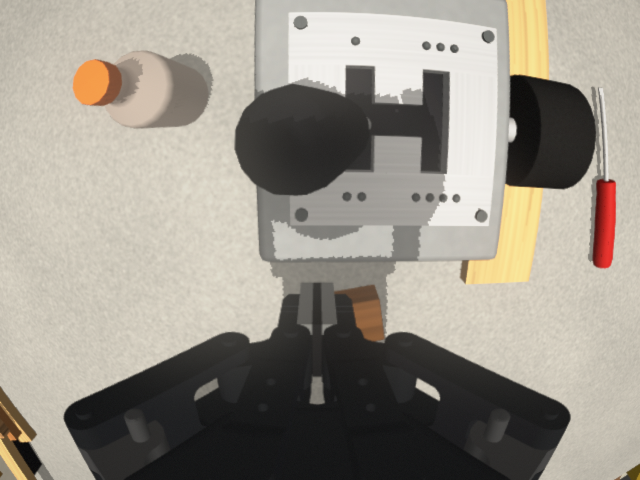

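Emit:
{"op": "jog_arm", "data": {"plan": [[[0.25,-0.08,0,0,0,0],[0.25,0,0,0,0,0],[0.2,0,0,0,0,0],[0.2,0,0,0,0,0],[0.15,0,0,0,0,0],[0.15,0,0,0,0,0],[0,0,0,0,0,0],[0,0,0,0,0,0]]]}}

```text
time_s: 4.7
position: [0.5712, -0.0413, 0.1872]
tool_rot: [[0.952, -0.307, -0.0], [-0.307, -0.952, -0.0], [-0.0, 0.0, -1.0]]
ft_force: [-0.8, 0.8, -0.5]
grip_width: 0.0001
```

```bash
cat >> h.py <<'E'
def look(tag):
    st()
    for n in('scene','top'):
        im,d=vision.get_image(n);r=spotter.trace(n,'lever_fore')
        if r: 
            try: print(n,r[0]['score'],fit(n,d,r[0]['pixels']))
            except Exception as e: print(n,e)
        a,b=(150,130) if n=='scene' else (250,90)
        save(tag+n,cv2.resize(im[b:b+220,a:a+250],None,fx=2.5,fy=2.5))
E
python3 -c "
from h import *
look('a')"
```

```text
4.7 F [-0.0305  0.0503  0.1872] force F [-1.03  0.53 -0.5 ] w 0.0001 toolF [[1.0, -0.001, -0.0], [-0.001, -1.0, -0.0], [-0.0, 0.0, -1.0]]
scene 0.95 (array([-0.33047671, -0.01455208]), np.float64(0.0012870375218766578), 501)
```

Emit:
{"op": "jog_arm", "data": {"plan": [[[0.06,0,0,0,0,0],[0,0,0,0,0,0],[-0.5,0,0,0,0,0],[-0.5,0,-0.3,0,0,0],[0,-0.2,-0.8,0,0,0],[0,-0.8,-0.85,0,0,0],[0.25,-0.88,0,0,0,0],[0.75,0,0,0,0,0],[0.75,0,0,0,0,0],[0,0,0,0,0,0]]]}}

```text
time_s: 5.9
position: [0.6275, 0.0194, 0.264]
tool_rot: [[0.951, -0.308, -0.0], [-0.308, -0.951, -0.0], [0.0, 0.0, -1.0]]
ft_force: [-0.2, -0.1, -1.1]
grip_width: -0.0
```

Emit:
{"op": "jog_arm", "data": {"plan": [[[0,0,0.6,0,0,0],[0,0,0.6,0,0,0],[0,0,0.5,0,0,0],[0,0,0,0,0,0],[0,0,0,0,0,0]]]}}

```text
time_s: 6.4
position: [0.6252, 0.0203, 0.1981]
tool_rot: [[0.952, -0.307, 0.001], [-0.307, -0.952, -0.0], [0.001, -0.0, -1.0]]
ft_force: [0.7, 0.1, 0.1]
grip_width: -0.0001
```

```bash
python3 -c "
from h import *
look('b')
st()"
```

```text
6.4 F [0.0021 0.1255 0.1981] force F [0.64 0.34 0.11] w -0.0001 toolF [[1.0, -0.001, 0.001], [-0.001, -1.0, 0.0], [0.001, -0.0, -1.0]]
scene 0.55 (array([-0.32588654, -0.00258131]), np.float64(0.0011879883687645615), 271)
top 0.67 (array([-0.31704939,  0.0046221 ]), np.float64(0.0009353824040196912), 257)
6.6 F [0.0024 0.1256 0.1986] force F [-0.18 -0.12 -0.62] w 0.0001 toolF [[1.0, -0.001, 0.002], [-0.001, -1.0, 0.0], [0.002, -0.0, -1.0]]
```

View pics/btop.png

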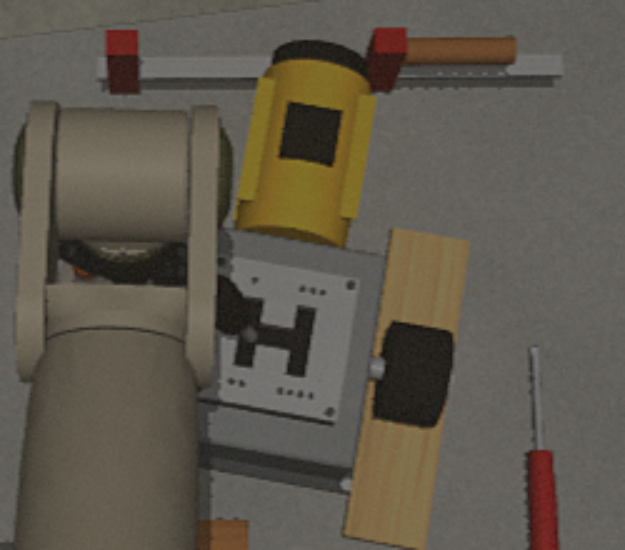

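View pics/bscene.png

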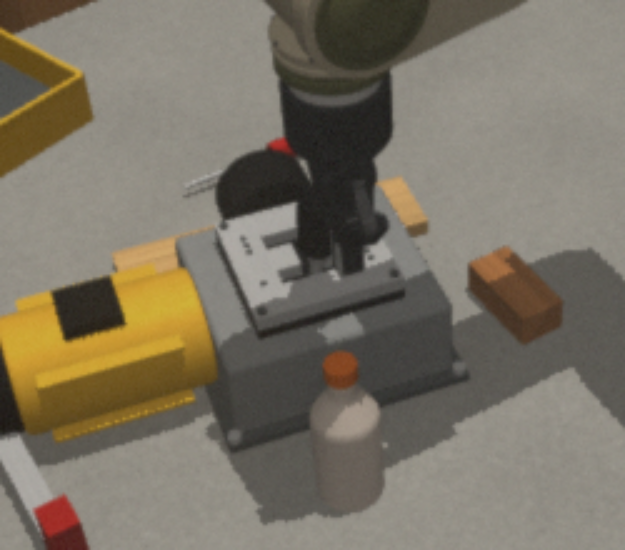

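Emit:
{"op": "jog_arm", "data": {"plan": [[[-0.05,0.33,0,0,0,0],[0,0.33,0,0,0,0],[0,0.33,0,0,0,0],[0,0.33,0,0,0,0],[0,0.33,0,0,0,0],[0,0.33,0,0,0,0],[0,0.33,0,0,0,0],[0,0.33,0,0,0,0],[0,0.33,0,0,0,0],[0,0,0,0,0,0]]]}}

```text
time_s: 7.6
position: [0.5862, -0.094, 0.1971]
tool_rot: [[0.951, -0.309, -0.001], [-0.309, -0.951, -0.001], [-0.001, 0.001, -1.0]]
ft_force: [-1.1, 0.2, -0.5]
grip_width: 0.0001
```

```bash
python3 -c "
from h import *
look('c')
st()"
```

```text
7.6 F [-1.000e-04  4.700e-03  1.971e-01] force F [-1.09 -0.12 -0.51] w 0.0001 toolF [[1.0, -0.003, -0.001], [-0.003, -1.0, -0.001], [-0.001, 0.001, -1.0]]
scene 0.62 (array([ 0.14132781, -0.00918599]), np.float64(0.0015907612175718035), 348)
7.8 F [-0.0002  0.0068  0.1971] force F [ 0.13 -0.22 -0.07] w -0.0 toolF [[1.0, -0.0, -0.001], [-0.0, -1.0, -0.0], [-0.001, 0.0, -1.0]]
```

View pics/cscene.png

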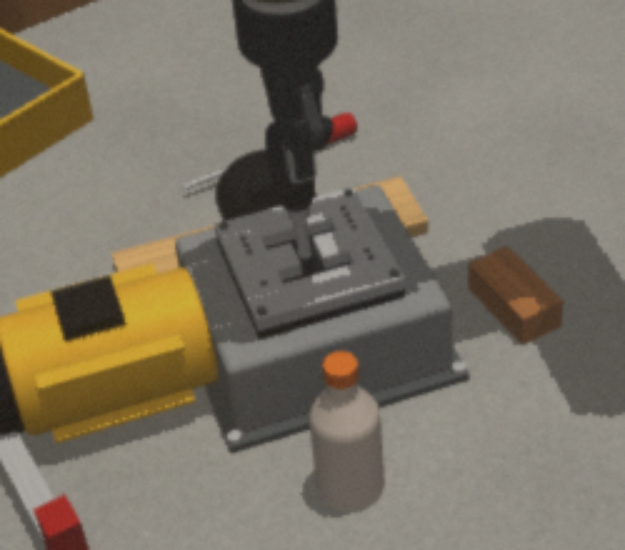

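Emit:
{"op": "jog_arm", "data": {"plan": [[[0,0.2,0,0,0,0],[0,0.2,0,0,0,0],[0,0.15,0,0,0,0],[0,0.15,0,0,0,0],[0,0,0,0,0,0],[0,0,0,0,0,0]]]}}

```text
time_s: 8.4
position: [0.5782, -0.1191, 0.1974]
tool_rot: [[0.952, -0.308, 0.0], [-0.308, -0.952, -0.0], [0.0, 0.0, -1.0]]
ft_force: [0.2, 0.4, 0.6]
grip_width: -0.0
```

```bash
python3 -c "
from h import *
look('d')
st()"
```

```text
8.4 F [ 0.     -0.0217  0.1974] force F [0.06 0.48 0.61] w -0.0 toolF [[1.0, -0.001, 0.0], [-0.001, -1.0, -0.0], [0.0, 0.0, -1.0]]
scene 0.76 (array([ 0.28899823, -0.00717975]), np.float64(0.0016546307331623544), 411)
8.6 F [-0.     -0.0212  0.1974] force F [-0.33 -0.03 -0.11] w 0.0 toolF [[1.0, -0.0, 0.0], [-0.0, -1.0, -0.0], [0.0, 0.0, -1.0]]
```

View pics/dscene.png

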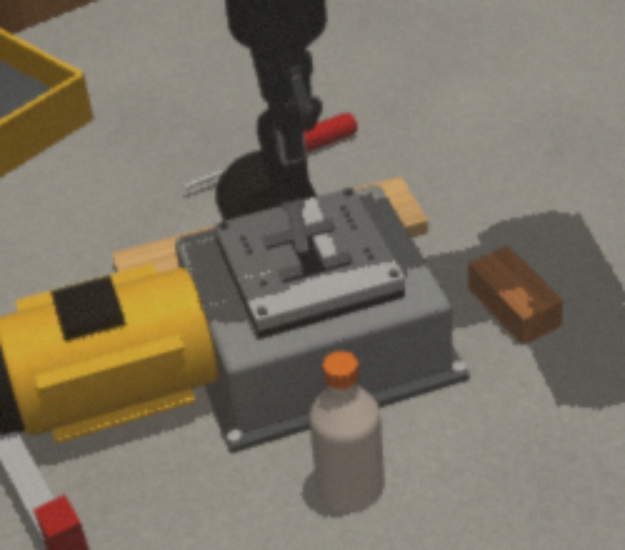

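Emit:
{"op": "jog_arm", "data": {"plan": [[[0,0.07,0,0,0,0],[0,0.06,0,0,0,0],[0,0,0,0,0,0],[0,0,0,0,0,0]]]}}

```text
time_s: 9.0
position: [0.5766, -0.1237, 0.1973]
tool_rot: [[0.952, -0.307, -0.0], [-0.307, -0.952, 0.0], [-0.0, -0.0, -1.0]]
ft_force: [-0.0, 1.6, -0.8]
grip_width: -0.0002
```

```bash
python3 -c "
from h import *
look('e')
st()"
```

```text
9.0 F [-1.000e-04 -2.650e-02  1.973e-01] force F [-0.52  1.51 -0.81] w -0.0002 toolF [[1.0, -0.001, -0.0], [-0.001, -1.0, 0.0], [-0.0, -0.0, -1.0]]
scene 0.65 (array([ 0.308726  , -0.00801931]), np.float64(0.0015524854694185762), 427)
9.2 F [-1.000e-04 -2.650e-02  1.973e-01] force F [-0.4   0.73 -1.23] w -0.0001 toolF [[1.0, -0.001, 0.0], [-0.001, -1.0, -0.0], [0.0, 0.0, -1.0]]
```

Emit:
{"op": "jog_arm", "data": {"plan": [[[0,-0.5,0,0,0,0],[0,-0.5,0,0,0,0],[0,0,-0.85,0,0,0],[-0.1,0,-0.9,0,0,0],[-0.7,0,0,0,0,0],[-0.7,0,0,0,0,0],[-0.6,0.5,0,0,0,0],[0,0.6,0,0,0,0],[0,0.6,0,0,0,0],[0,0,0,0,0,0]]]}}

```text
time_s: 10.2
position: [0.4874, -0.1266, 0.2675]
tool_rot: [[0.951, -0.31, 0.0], [-0.31, -0.951, -0.001], [0.0, 0.001, -1.0]]
ft_force: [0.6, 0.1, -0.1]
grip_width: 0.0002
```

Emit:
{"op": "jog_arm", "data": {"plan": [[[0,0,0.7,0,0,0],[0,0,0.7,0,0,0],[0,0,0.6,0,0,0],[0,0,0,0,0,0],[0,0,0,0,0,0]]]}}

```text
time_s: 10.7
position: [0.4885, -0.1244, 0.188]
tool_rot: [[0.952, -0.307, 0.0], [-0.307, -0.952, -0.0], [0.0, 0.0, -1.0]]
ft_force: [-0.1, 0.6, 0.1]
grip_width: -0.0005
```

```bash
python3 -c "
from h import *
look('f')
st()"
```

```text
10.7 F [-0.0837 -0.0542  0.188 ] force F [-0.23  0.54  0.11] w -0.0005 toolF [[1.0, -0.0, 0.0], [-0.0, -1.0, -0.0], [0.0, 0.0, -1.0]]
scene 0.68 (array([ 0.30671889, -0.01030391]), np.float64(0.0014382601329013672), 671)
top 0.31 (array([-0.3 , -0.25]), np.float64(nan), 0)
10.9 F [-0.0836 -0.0544  0.1886] force F [ 0.62 -0.44 -0.32] w 0.0001 toolF [[1.0, -0.001, 0.002], [-0.001, -1.0, -0.0], [0.002, 0.0, -1.0]]
  return _methods._mean(a, axis=axis, dtype=dtype,
  ret = ret.dtype.type(ret / rcount)
```

View pics/fscene.png

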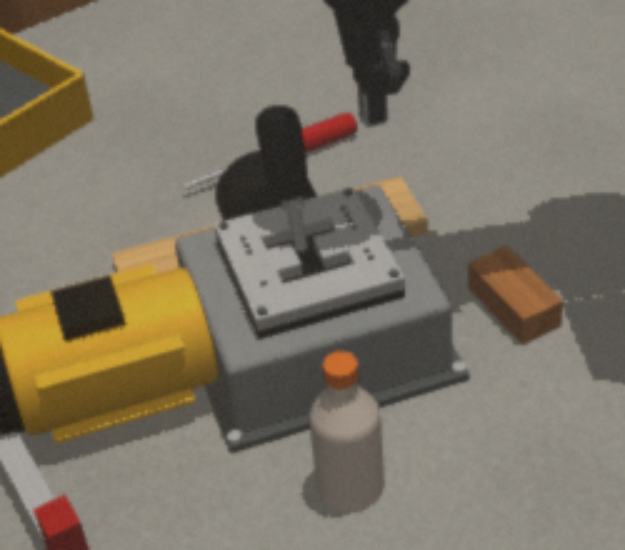

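Emit:
{"op": "jog_arm", "data": {"plan": [[[0.3,-0.14,0.1,0,0,0],[0.3,0,0.1,0,0,0],[0.3,0,0,0,0,0],[0.3,0,0,0,0,0],[0.3,0,0,0,0,0],[0.3,0,0,0,0,0],[0.3,0,0,0,0,0],[0.3,0,0,0,0,0],[0,0,0,0,0,0],[0,0,0,0,0,0]]]}}

```text
time_s: 11.9
position: [0.5814, -0.1487, 0.1788]
tool_rot: [[0.952, -0.307, -0.0], [-0.307, -0.952, 0.0], [-0.0, -0.0, -1.0]]
ft_force: [0.7, -0.1, -0.2]
grip_width: -0.0001
```

```bash
python3 -c "
from h import *
look('g')
st()" 2>/dev/null
```

```text
11.9 F [ 0.0122 -0.0488  0.1788] force F [ 0.72  0.07 -0.2 ] w -0.0001 toolF [[1.0, -0.0, -0.0], [-0.0, -1.0, 0.0], [-0.0, -0.0, -1.0]]
scene 0.77 (array([0.30782434, 0.26725963]), np.float64(0.0013252191369499183), 654)
12.1 F [ 0.0118 -0.0489  0.1795] force F [-0.18 -0.19  0.7 ] w -0.0001 toolF [[1.0, -0.001, 0.0], [-0.001, -1.0, -0.0], [0.0, 0.0, -1.0]]
```

View pics/gscene.png

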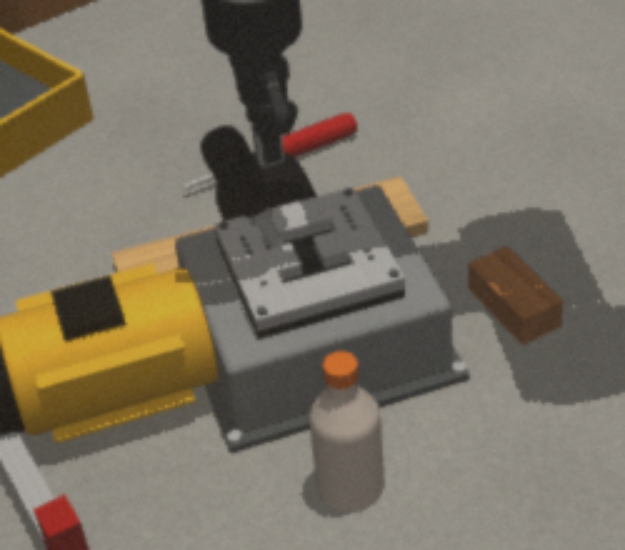

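Emit:
{"op": "jog_arm", "data": {"plan": [[[0.1,0,0,0,0,0],[0.08,0,0,0,0,0],[0.06,0,0,0,0,0],[0,0,0,0,0,0],[0,0,0,0,0,0]]]}}

```text
time_s: 12.6
position: [0.5903, -0.1517, 0.1793]
tool_rot: [[0.952, -0.307, -0.0], [-0.307, -0.952, -0.0], [-0.0, 0.0, -1.0]]
ft_force: [-1.4, 1.4, -0.6]
grip_width: -0.0002
```

```bash
python3 -c "
from h import *
look('h')
st()" 2>/dev/null
```

```text
12.6 F [ 0.0216 -0.0489  0.1793] force F [-1.72  0.87 -0.61] w -0.0002 toolF [[1.0, -0.001, -0.0], [-0.001, -1.0, -0.0], [-0.0, 0.0, -1.0]]
scene 0.61 (array([0.30787002, 0.31030454]), np.float64(0.0012843916403010337), 659)
12.8 F [ 0.0215 -0.0489  0.1794] force F [-1.08 -0.48 -0.21] w -0.0001 toolF [[1.0, -0.001, 0.0], [-0.001, -1.0, -0.0], [0.0, 0.0, -1.0]]
```

Emit:
{"op": "jog_arm", "data": {"plan": [[[0.04,0,0,0,0,0],[0.04,0,0,0,0,0],[0,0,0,0,0,0],[0,0,0,0,0,0]]]}}

```text
time_s: 13.2
position: [0.5933, -0.1526, 0.1792]
tool_rot: [[0.952, -0.307, -0.0], [-0.307, -0.952, 0.0], [-0.0, -0.0, -1.0]]
ft_force: [-1.7, 1.5, -0.9]
grip_width: -0.0001
```

```bash
python3 -c "
from h import *
look('i')
st()" 2>/dev/null
```

```text
13.2 F [ 0.0246 -0.0489  0.1792] force F [-2.05  0.88 -0.92] w -0.0001 toolF [[1.0, -0.001, -0.0], [-0.001, -1.0, 0.0], [-0.0, -0.0, -1.0]]
scene 0.69 (array([0.3068083 , 0.32422549]), np.float64(0.001310563136942628), 625)
13.4 F [ 0.0246 -0.0489  0.1793] force F [-2.91  0.43 -1.45] w -0.0 toolF [[1.0, -0.001, -0.0], [-0.001, -1.0, 0.0], [-0.0, -0.0, -1.0]]
```

Emit:
{"op": "jog_arm", "data": {"plan": [[[0.03,0,0,0,0,0],[0,0,0,0,0,0],[-0.4,0,0,0,0,0],[-0.7,0,0,0,0,0],[-0.8,0,0,0,0,0],[-0.8,0,-0.3,0,0,0],[-0.8,0,-0.7,0,0,0],[-0.8,0,-0.7,0,0,0],[0,0,0,0,0,0],[0,0,0,0,0,0]]]}}

```text
time_s: 14.4
position: [0.4313, -0.1005, 0.2482]
tool_rot: [[0.952, -0.307, 0.003], [-0.307, -0.952, -0.002], [0.004, 0.001, -1.0]]
ft_force: [0.3, 0.5, -0.2]
grip_width: 0.0004
```

```bash
python3 - 2>/dev/null <<'E'
from h import *
look('j');
for n in('scene','top'):
    for q in('glue_bottle','offcut','screwdriver'):
        im,d=vision.get_image(n);r=spotter.trace(n,q)
        if r: print(n,q,r[0]['score'],r[0]['rect'],np.median(pts(n,d)[r[0]['pixels']&(d>0)],0))
st()
E
```

```text
14.4 F [-0.1455 -0.0489  0.2482] force F [ 0.1   0.52 -0.18] w 0.0004 toolF [[1.0, -0.001, 0.004], [-0.001, -1.0, -0.001], [0.004, 0.001, -1.0]]
scene 0.7 (array([0.30767843, 0.32501862]), np.float64(0.0012827298063145913), 623)
top 0.77 (array([0.31490124, 0.33373396]), np.float64(0.0014575786787002314), 472)
scene glue_bottle 0.77 [271.6, 269.7, 303.2, 338.6] [0.67335009 0.0726154  0.08454667]
scene offcut 0.81 [337.3, 229.4, 375.7, 269.3] [0.42886781 0.00056356 0.0327925 ]
scene screwdriver 0.76 [223.8, 176.8, 292.0, 203.6] [ 0.41519475 -0.32203801  0.02085402]
top glue_bottle 0.85 [269.8, 185.2, 296.5, 220.8] [0.65128492 0.05634505 0.10023298]
top offcut 0.74 [306.8, 298.6, 339.8, 320.9] [0.42132751 0.00316768 0.03425726]
top screwdriver 0.65 [457.7, 227.4, 472.3, 313.1] [ 0.4175006  -0.33023963  0.02239904]
15.2 F [-0.1461 -0.0488  0.2474] force F [ 0.06  1.   -0.09] w 0.0001 toolF [[1.0, -0.001, 0.0], [-0.001, -1.0, -0.0], [0.0, 0.0, -1.0]]
```

View pics/jscene.png

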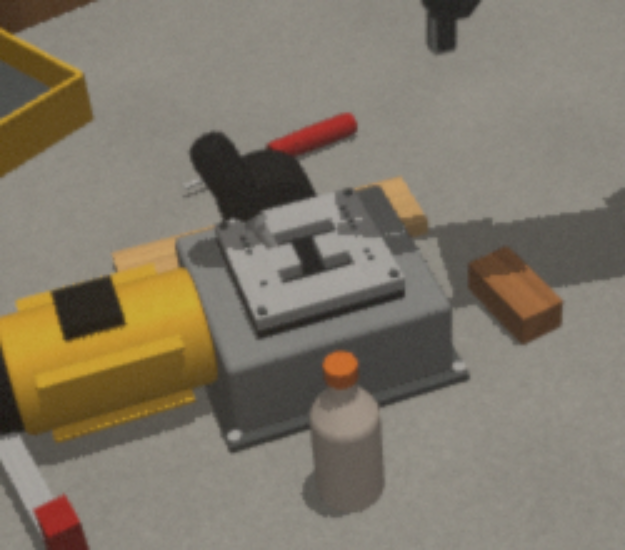

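View pics/jtop.png

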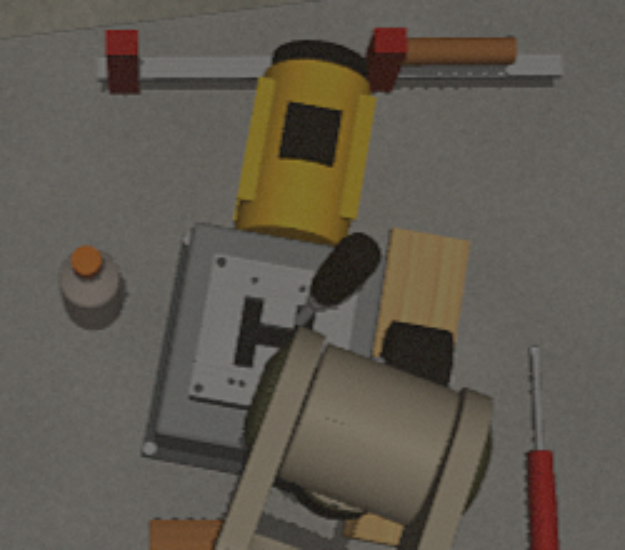

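The scene crop shows the stem at the far end of the right-hand lane, with the grip at about (225,160) leaning far right. The arm is well clear and the bystanders haven't moved. I'm handing in.

```bash
python3 -c "
from h import *
close_job()"
```

```text
the job is handed in; nothing more can be done
```

The lever is in third and the job is handed in; no verdict was given. With the fingers shut, I pushed the lever a little forward into line with the passage. I then pushed it across from its left side, and forward from its near side into the third slot. It was never pinched.

**Lever position:** After I backed off, the scene camera gave an across tilt of 0.308 and a fore tilt of 0.325 rad. The top camera gave 0.315 and 0.334 rad. The two agree to about 0.01 rad and are above the 0.24 and 0.28 limits.

**Forces:** The wrist force readings stayed at about 3 N or less.

**Clearance:** The arm ended about 0.17 m back from the lever and the wrist reading was about 1 N, which is within its noise.

**Bystanders:** Each was within about 6 mm of its first measurement, except for the top camera's reading of the offcut. That one moved 15 mm because the arm partly hid it; the scene camera put the offcut within 1 mm.

**Failed check:** The top camera couldn't find the lever during the pushes because the arm was in the way. I relied on the scene camera alone for those steps.

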